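Index the spice carousel to the yellow jar

TASK

Bring the jar with the yellow spice to the front of the locked spice carousel, at the red pointer: lift the sprung pin by its red T-handle and give it a turn so that it stays out, push the disc round by one of its steel posts, then turn the handle back so that the pin drops fully home in the hole and locks the disc. Keep all four jars standing in their bays, and leave the other things on the worktop where they are.

Things in the scene. Friction and masses are not known exactly. Their poses are not given: they have to be found in the camera images.
- stand: fixed stand of a revolving spice carousel. Origin on the worktop under the disc's centre, z up. Its front is -x: a red pointer, 40 mm tall, stands there outside the disc, 182 mm from the centre; the pin bracket is on its -y side (135 to 199 mm from the centre, 15 mm either side of the pin axis, 80 mm tall).
- front_mark (a point): fixed to the stand: centre of the front bay at the level of the disc's top, 60 mm from the disc's centre on the side of the red pointer.
- disc_top (a point): centre of the top of the turning wooden disc (165 mm radius, top at z = 35 mm; a brass boss 9 mm tall stands there). Four bays for jars lie 60 mm from this centre; at a locked position they are on the stand's -x, +y, +x and -y sides. Four push posts stand midway between the bays.
- carousel (a joint): turn of the disc about the stand's z, rad, counter-clockwise from above; 0 at the start. Turns freely both ways with slight friction (0.06 N m) when the pin is out, and stays where it is left. Index holes are at 0, +-1.571, ... The ball-nosed pin (12 mm; hole 16 mm) finds its hole by itself when the disc is within about 2 degrees.
- lock_pin (a joint): height of the sprung index pin, m: 0 = fully home, 12 mm deep in a hole; above 0.012 = clear of the disc; 0.015 = parked on its collar; 0.024 = upper stop. A spring pushes it down with 5 N (home) to 9 N. Let go over plain wood it rests on the disc at 0.012 and snaps in when a hole comes under it.
- pin_handle (a joint): turn of the T-handle about the pin's axis, rad, counter-clockwise from above. 0 = bar points to the disc's centre: its cross bar fits the collar's notch and the pin can go down (within about 0.1). It turns, up to 1.5 either way, only while lifted 15 mm or more; let go when turned 0.6 or more either way, it rests on the collar and the pin stays out.
- handle_grip (a point): centre of the red T-handle's bar: 64 mm long (this point's y axis), 14 mm wide (its x axis), 18 mm tall; upright pin axis 150 mm from the disc's centre on the stand's -y side; at z = 107 mm when the pin is home. The collar's top is at z = 80 mm. The point rises and turns with the handle.
- post_0 (a point): centre of the black ball (17 mm across, at z = 117 mm) on top of a steel push post 12 mm thick, 122 mm from the disc's centre; turns with the disc; at the start 45 degrees counter-clockwise from the stand's +x, seen from above. Nothing but the jars stands near the post's shaft.
- post_1 (a point): centre of the black ball (17 mm across, at z = 117 mm) on top of a steel push post 12 mm thick, 122 mm from the disc's centre; turns with the disc; at the start 135 degrees counter-clockwise from the stand's +x, seen from above. Nothing but the jars stands near the post's shaft.
- post_2 (a point): centre of the black ball (17 mm across, at z = 117 mm) on top of a steel push post 12 mm thick, 122 mm from the disc's centre; turns with the disc; at the start 225 degrees counter-clockwise from the stand's +x, seen from above. Nothing but the jars stands near the post's shaft.
- post_3 (a point): centre of the black ball (17 mm across, at z = 117 mm) on top of a steel push post 12 mm thick, 122 mm from the disc's centre; turns with the disc; at the start 315 degrees counter-clockwise from the stand's +x, seen from above. Nothing but the jars stands near the post's shaft.
- jar_yellow: glass spice jar with yellow-ochre contents and a brown wooden lid, 48 mm across, 96 mm tall (the wanted jar); loose in one of the bays (14 mm tall rims). Origin at the centre of its underside, z up.
- jar_dark: glass spice jar with a reddish-brown wooden lid and dark label, grey contents, 45 mm across, 88 mm tall; loose in one of the bays (14 mm tall rims). Origin at the centre of its underside, z up.
- shaker: glass shaker with a pale grey domed lid, 44 mm across, 90 mm tall; loose in one of the bays (14 mm tall rims). Origin at the centre of its underside, z up.
- jar_green: glass herb jar with a dark green lid, 46 mm across, 106 mm tall; loose in one of the bays (14 mm tall rims). Origin at the centre of its underside, z up.
- tea_light: bystander, leave alone: tea light in a metal cup, 38 mm across, 15 mm tall.
- lemon: bystander, leave alone: lemon, 75 mm long.
- fish_tin: bystander, leave alone: flat oblong tin, 63x105x26 mm.
- serving_spoon: bystander, leave alone: steel spoon lying flat, 199 mm long.
Things that resemble listed ones, but are neither listed nor needed, are in the scene too. Leave any purple look-alike of the jar_green alone.

How it is judged:
By the outcome, as a careful person would: the job done as asked, in the order asked, and still so for the second after the job is handed in, with the robot touching nothing.
It also fails if it takes over 61 s, if anything falls off the work surface, if the arm or the gripper's body presses on something with over 40 N, if the wrist force passes 120 N, or if a joint passes its speed limit or range.

ROBOT

A 7-joint arm with a two-finger parallel gripper is mounted at the origin on a cart in front of the work surface, level with it; the furniture and walls round the work are solid. World frame = base frame: x ahead of the robot, y to its left, z up, the work surface at z = 0. Lengths are in m, angles in degrees, forces in N, time in s.
With the tool pointing down it reaches from about 0.4 to 0.925 m from the base axis. Payload 4.1 kg.
Tool frame: the origin (TCP) lies midway between the tips of the shut fingers; the grasp point (between the pads) lies 19 mm behind it; z points along the fingers, y is the line along which they close (so a half turn about z gives the same grasp; the last joint's range is limited). The gripper opens to 85 mm and grips with 20 to 120 N. Pads are 22 mm wide; open, the fingers measure 114 mm over their backs; the gripper's body (76 mm by 85 mm) begins 54 mm behind the grasp point. The pads swing forward as they close: fully open they stand 13 mm farther back than shut.
Start: joints at [65.26, 22.827, 2.584, 88.041, -1.071, 69.15, -2.905], TCP at [0.212, -0.614, 0.231] pointing down, gripper open.
Joint ranges: [-161.44, 161.44], [-28.35, 127.94], [-78.24, 83.42], [0, 140.83], [-78.03, 258.03], [13.02, 114.36], [-168.23, 168.23]. Speed limits (degrees/s): [147.25, 147.25, 180, 180, 180, 180, 180].

INTERFACE

Orientations are given as a 3x3 rotation matrix whose columns are the frame's x, y, z axes.
In Python, from station import robot gives the robot as it stands.
- The arm moves only by the tool apply_moves, never from a script. Its argument "plan" is a list of rows, each an object of numbers: "x", "y", "z": the shift along the tool's x, y, z in m; "twist": the turn about the tool's z in degrees. A call has 1 to 10 rows; each row shifts and turns the commanded pose from where the row before left it, along the tool's axes as they then stand; what a row does not reach is not made up. A row lasts 1/8 s, in which the tool goes at most 62.5 mm and 10.7 degrees, less where a joint would pass 70% of its speed; a pose out of reach is approached as far as the arm can. A call with a gripper value outside its range is refused whole. "grip" is the finger opening in m, from 0 to 0.0854, set as the call begins (left out, the last holds). The fingers move at their own pace and stop on an object; "force" is the grip in N (left out, the last holds). Time passes only in rows, so rows that do not move let the fingers close. It gives the time, the measured TCP pose, the force, the opening and the grip force at its end, in the units of the state.
- robot.observe(): the state, without advancing time (a new reading comes with each control period).
- robot.camera(name): name is "scene" or "top" or "wrist"; returns a dict with "frame" (480x640x3 uint8, red, green, blue), "intrinsics" (3x3 intrinsics, pixels), "extrinsics" (4x4, takes a point from camera to world coordinates). Camera axes: x right, y down, z forward; pixel columns grow to the right and rows downward; lengths in m; the calibration is good to about 2 mm. The wrist camera is an equidistant fisheye: a pixel r from the principal point sees the ray r / f radians off the axis. A picture is of the moment at which its call begins. There is no depth.
- robot.finish_job(): hands the job in; it is judged then, once.
The state is a dict: "t": time; "joint_pos": joint angles; "qd": joint speeds; "tau": joint torques, N m; "ee_pos": TCP position; "tcp_rot": TCP orientation; "wrist_force": force on the tool from outside, world axes, zero at the start; "moment": the same for the moment, N m; "width": opening from 0.0 (shut) to 1.0 (fully open); "grasp_force": force on a finger pad.
Only numpy, scipy, OpenCV 4.12 (cv2) and the standard library are available. Lean on these libraries where they do the work, as an engineer would, in place of code of your own. Each camera call takes 0.05 s, during which the arm holds its last target. There are 200 camera calls.

## Working session

There is one attempt and no reset: what is moved stays moved. The work goes in short steps, Python scripts to look and compute and a tool call to move; the robot and the scene stay as the last step left them, time stands still between calls to the robot, and variables do not carry over. Pictures are saved under pics/ and viewed, at most 10 in all, crops included, and the job is handed in when it is done.

Besides the shell and the picture viewer there is one more tool, called after "Call:" by a JSON object that holds its "op" and its "data", one argument or row to a line. apply_moves: Moves the arm, as the interface text tells. Its arguments: {"type":"object","properties":{"plan":{"type":"array"},"grip":{"type":"number"},"force":{"type":"number"}},"required":["plan"]}

```bash
mkdir -p pics; python3 - <<'E'
from station import robot
import cv2,numpy as np
for n in("scene","top"):
    c=robot.camera(n);cv2.imwrite(f"pics/{n}0.png",c["frame"][:,:,::-1]);print(n,c["intrinsics"].tolist(),np.round(c["extrinsics"],4).tolist())
o=robot.observe();print(o["t"],o["ee_pos"],np.round(o["tcp_rot"],3).tolist(),o["width"])
E
```

```text
scene [[488.4745435624661, 0.0, 317.72399911411844], [0.0, 488.4745435624661, 233.96401324934868], [0.0, 0.0, 1.0]] [[-0.6139, -0.4441, 0.6526, -0.0789], [-0.789, 0.3695, -0.4908, 0.8672], [-0.0232, -0.8162, -0.5773, 0.6861], [0.0, 0.0, 0.0, 1.0]]
top [[532.2264670912351, 0.0, 330.11045384217675], [0.0, 532.2264670912351, 242.99886412691885], [0.0, 0.0, 1.0]] [[0.0187, -0.9847, 0.1732, 0.3394], [-0.9998, -0.0177, 0.0075, 0.3642], [-0.0043, -0.1733, -0.9849, 1.376], [0.0, 0.0, 0.0, 1.0]]
0.1 [ 0.21215369 -0.61379796  0.23034126] [[0.945, 0.327, -0.001], [0.327, -0.945, 0.002], [-0.0, -0.002, -1.0]] 0.9949276054210839
```

View pics/top0.png

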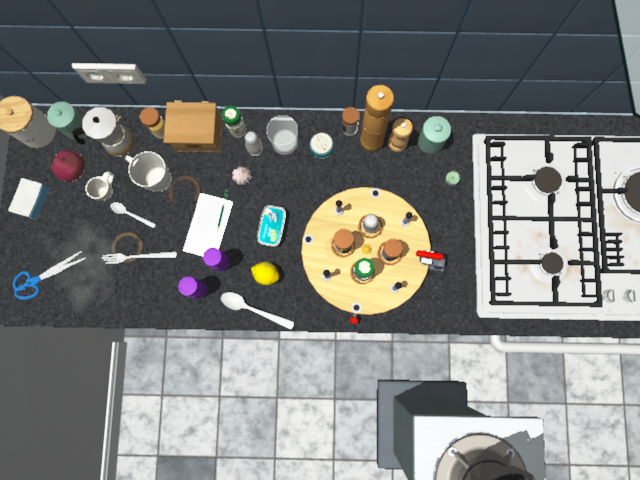

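View pics/scene0.png

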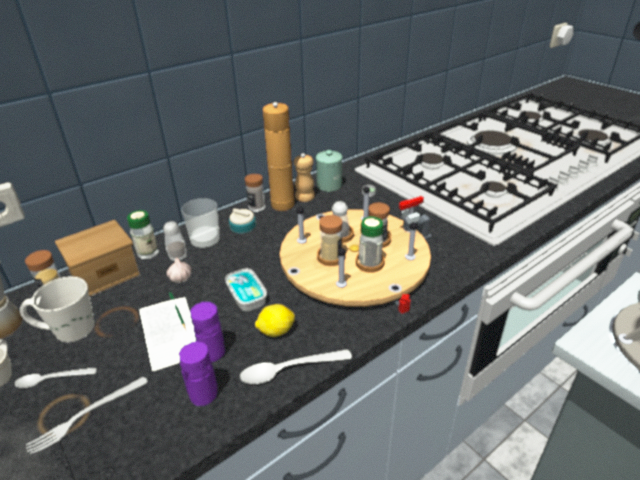

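```bash
cat > h.py <<'E'
from station import robot
import cv2,numpy as np
def ray(c,u,v):
    K=c["intrinsics"];E=c["extrinsics"];d=E[:3,:3]@np.linalg.inv(K)@[u,v,1];return E[:3,3],d
def on(c,u,v,z):
    o,d=ray(c,u,v);return o+d*(z-o[2])/d[2]
def proj(c,p):
    E=c["extrinsics"];q=c["intrinsics"]@(E[:3,:3].T@(np.asarray(p)-E[:3,3]));return q[:2]/q[2]
def red(f):
    h=cv2.cvtColor(f,cv2.COLOR_RGB2HSV);m=(((h[...,0]<6)|(h[...,0]>174))&(h[...,1]>190)&(h[...,2]>90)).astype(np.uint8)
    n,l,s,ce=cv2.connectedComponentsWithStats(m);return [(ce[i].round(1).tolist(),s[i].tolist()) for i in range(1,n) if s[i][4]>15],l
def disc(f):
    h=cv2.cvtColor(f,cv2.COLOR_RGB2HSV);m=((h[...,0]>12)&(h[...,0]<28)&(h[...,1]>70)&(h[...,2]>150)).astype(np.uint8)
    cs,_=cv2.findContours(m,cv2.RETR_EXTERNAL,cv2.CHAIN_APPROX_NONE);return max(cs,key=cv2.contourArea)
E
python3 - <<'E'
from h import *
from scipy.optimize import least_squares
c=robot.camera("top");f=c["frame"]
r,_=red(f);print(r)
k=cv2.convexHull(disc(f))[:,0]
P=np.array([on(c,u,v,.035)[:2] for u,v in k])
s=least_squares(lambda p:np.hypot(*(P-p[:2]).T)-p[2],[.5,.3,.165],loss="soft_l1",f_scale=.002);ce=s.x[:2];print("disc",s.x)
for (q,st) in r:
    for z in (.02,.03,.107):
        p=on(c,*q,z);d=p[:2]-ce;print(q,z,p,np.hypot(*d),np.degrees(np.arctan2(d[1],d[0])))
a=cv2.resize(f[180:330,290:455],None,fx=3.6,fy=3.6,interpolation=cv2.INTER_CUBIC)
s=robot.camera("scene");g=s["frame"];print("scene red",red(g)[0])
b=cv2.resize(g[175:320,265:445],None,fx=3,fy=3,interpolation=cv2.INTER_CUBIC)
cv2.imwrite("pics/c1.png",a[:,:,::-1]);cv2.imwrite("pics/c2.png",b[:,:,::-1])
E
```

```text
[([429.7, 254.7], [416, 251, 27, 9, 144]), ([353.7, 320.0], [350, 317, 8, 7, 45])]
disc [0.56111945 0.28372173 0.16475334]
[429.7, 254.7] 0.02 [0.55191301 0.11754841 0.02      ] 0.16642815926908572 -93.17109471548513
[429.7, 254.7] 0.03 [0.55034565 0.11936727 0.03      ] 0.16470720981715778 -93.75049810445806
[429.7, 254.7] 0.107 [0.538277   0.13337248 0.107     ] 0.15207457066570354 -98.63883998509743
[353.7, 320.0] 0.02 [0.38179759 0.31133776 0.02      ] 0.18143587202203876 171.24508378368856
[353.7, 320.0] 0.03 [0.38148476 0.3117275  0.03      ] 0.18180469231570093 171.13869236440934
[353.7, 320.0] 0.107 [0.37907597 0.31472855 0.107     ] 0.18466523933319878 170.33377857694265
scene red [([410.0, 202.7], [400, 197, 23, 12, 140]), ([404.3, 302.6], [400, 294, 10, 18, 147])]
```

View pics/c2.png

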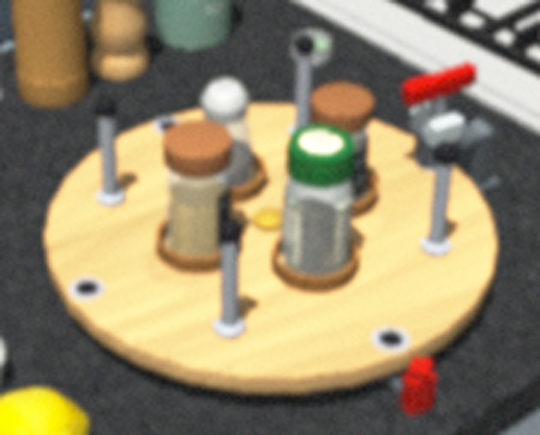

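View pics/c1.png

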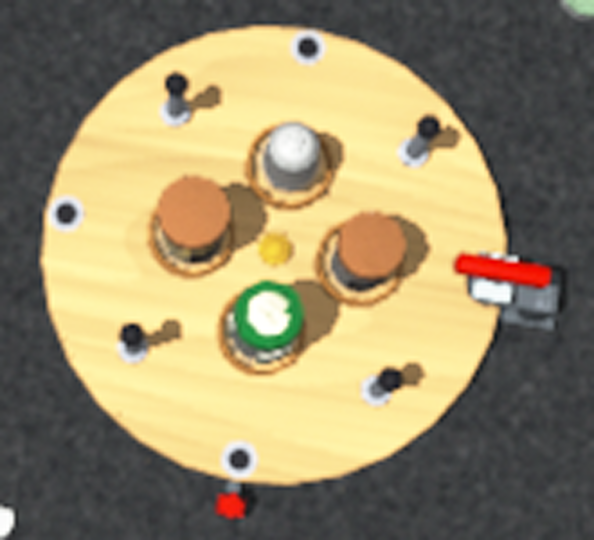

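The image pixels for the two brown-lid jars in the top view are (344,241) and (393,250). The left one has ochre contents and the larger lid (scene pixel 330,240), so it is the yellow jar. The right one has a dark label, and the brown-lid jars at the wall are not on the disc. The yellow jar sits on the stand's +y side, so the disc needs +90°. The stand's yaw is about -8.7°, and the sizes check out: disc radius 0.1648, pointer 0.182, handle 0.152.

Call:
{"op": "apply_moves", "data": {
  "plan": [
    {"x":0.0385,"y":-0.042},
    {"x":0.0385,"y":-0.042},
    {"x":0.0385,"y":-0.042},
    {"x":0.0385,"y":-0.042},
    {"x":0.0385,"y":-0.042},
    {"x":0.0385,"y":-0.042},
    {"x":0.0385,"y":-0.042},
    {"x":0.0385,"y":-0.042},
    {"x":0.0385,"y":-0.042},
    {"x":0.0385,"y":-0.042}
  ],
  "grip": 0.05,
  "force": 40
}}

```text
invalid input at $.plan[0]: expected keys x, y, z, twist
```

```bash
cat >> h.py <<'E'
C=np.array([.5611,.2837]);YAW=-8.7
def polar(r,a): a=np.radians(a+YAW);return C+r*np.array([np.cos(a),np.sin(a)])
def togo(x,y,z,yaw_y):  # tool-axes shift from the measured pose, and the twist afterwards (tool y to azimuth yaw_y)
    o=robot.observe();R=np.array(o["tcp_rot"]);d=R.T@(np.array([x,y,z])-o["ee_pos"])
    cur=np.degrees(np.arctan2(R[1,1],R[0,1]));tw=-((yaw_y-cur+180)%360-180)
    print("t %.2f"%o["t"],"pos",np.round(o["ee_pos"],4),"y az %.1f"%cur,"shift mm",np.round(d*1e3,1),"twist %.1f"%tw,"F",np.round(o["wrist_force"],1),"w %.3f g %.1f"%(o["width"]*.0854,o["grasp_force"]),"tilt",np.round(R[:2,2],3))
E
python3 -c "
from h import *
p=polar(.15,-90);print(p);togo(*p,.2,YAW);print(robot.observe()['joint_pos'])"
```

```text
[0.53841088 0.13542592]
t 0.20 pos [ 0.2122 -0.614   0.2306] y az -70.9 shift mm [ 553.1 -601.6   31.3] twist -62.2 F [0.3 0.2 0.3] w 0.085 g 0.0 tilt [-0.001  0.001]
[65.25958888 22.85741307  2.58331479 88.08653755 -1.07101866 69.15121187
 -2.90580007]
```

Call:
{"op": "apply_moves", "data": {
  "plan": [
    {"x":0.0385,"y":-0.042,"z":0,"twist":0},
    {"x":0.0385,"y":-0.042,"z":0,"twist":0},
    {"x":0.0385,"y":-0.042,"z":0,"twist":0},
    {"x":0.0385,"y":-0.042,"z":0,"twist":0},
    {"x":0.0385,"y":-0.042,"z":0,"twist":0},
    {"x":0.0385,"y":-0.042,"z":0,"twist":0},
    {"x":0.0385,"y":-0.042,"z":0,"twist":0},
    {"x":0.0385,"y":-0.042,"z":0,"twist":0},
    {"x":0.0385,"y":-0.042,"z":0,"twist":0},
    {"x":0.0385,"y":-0.042,"z":0,"twist":0}
  ],
  "grip": 0.05,
  "force": 40
}}

```text
t: 1.45
ee_pos: [0.4394, -0.09, 0.2315]
tcp_rot: [[0.945, 0.326, 0.001], [0.326, -0.945, -0.001], [0.0, 0.001, -1.0]]
wrist_force: [0.2, -0.3, 0.1]
width: 0.587
grasp_force: 0.0
```

```bash
python3 -c "
from h import *
togo(*polar(.15,-90),.2,YAW);print(robot.observe()['joint_pos'])"
```

```text
t 1.45 pos [ 0.4394 -0.09    0.2315] y az -70.9 shift mm [ 167.1 -180.8   31.4] twist -62.2 F [ 0.2 -0.3  0.1] w 0.050 g 0.0 tilt [ 0.001 -0.001]
[ 28.1550908    2.5674049  -22.67315115 113.61366925   1.1377069
  63.976122   -65.939782  ]
```

Call:
{"op": "apply_moves", "data": {
  "plan": [
    {"x":0.0334,"y":-0.0362,"z":0,"twist":0},
    {"x":0.0334,"y":-0.0362,"z":0,"twist":0},
    {"x":0.0334,"y":-0.0362,"z":0,"twist":0},
    {"x":0.0334,"y":-0.0362,"z":0,"twist":-10.4},
    {"x":0,"y":0,"z":0,"twist":-10.4},
    {"x":0,"y":0,"z":0,"twist":-10.4},
    {"x":0,"y":0,"z":0,"twist":-10.4},
    {"x":0,"y":0,"z":0,"twist":-10.4},
    {"x":0,"y":0,"z":0,"twist":-10.4},
    {"x":0,"y":0,"z":0,"twist":0}
  ]
}}

```text
t: 2.7
ee_pos: [0.5178, 0.0887, 0.2311]
tcp_rot: [[0.151, 0.989, -0.0], [0.989, -0.151, -0.0], [-0.0, -0.0, -1.0]]
wrist_force: [0.0, -0.5, -0.3]
width: 0.588
grasp_force: 0.0
```

```bash
python3 - <<'E'
from h import *
togo(*polar(.15,-90),.2,YAW);print(robot.observe()['joint_pos'])
w=robot.camera("wrist");f=w["frame"];print(w["intrinsics"].tolist());r,l=red(f);print(r)
K=w["intrinsics"];E=w["extrinsics"];print(np.round(E,3).tolist())
def won(u,v,z):
    a=np.array([u-K[0,2],v-K[1,2]]);th=np.hypot(*a)/K[0,0];a/=np.hypot(*a)
    d=E[:3,:3]@[np.sin(th)*a[0],np.sin(th)*a[1],np.cos(th)];o=E[:3,3];return o+d*(z-o[2])/d[2]
for q,s in r: print(q,won(*q,.116),won(*q,.107))
cv2.imwrite("pics/w1.png",f[:,:,::-1])
E
```

```text
t 2.70 pos [0.5178 0.0887 0.2311] y az -8.7 shift mm [49.3 13.3 31.1] twist 0.0 F [ 0.  -0.5 -0.3] w 0.050 g 0.0 tilt [-0. -0.]
[ 19.99631476  12.90695123 -39.80612779 104.12257704   8.99075146
  66.17767226 -31.40897952]
[[371.64829954431775, 0.0, 323.9952902927664], [0.0, 371.64829954431775, 239.32229232099996], [0.0, 0.0, 1.0]]
[([151.3, 15.6], [143, 8, 19, 19, 181]), ([341.4, 163.0], [332, 120, 19, 88, 1517])]
[[0.988, -0.146, -0.039, 0.528], [-0.151, -0.953, -0.261, 0.155], [0.001, 0.264, -0.965, 0.374], [0.0, 0.0, 0.0, 1.0]]
[151.3, 15.6] [0.41608783 0.27620673 0.116     ] [0.41219347 0.28042176 0.107     ]
[341.4, 163.0] [0.53741828 0.13780766 0.116     ] [0.53775651 0.13719465 0.107     ]
```

View pics/w1.png

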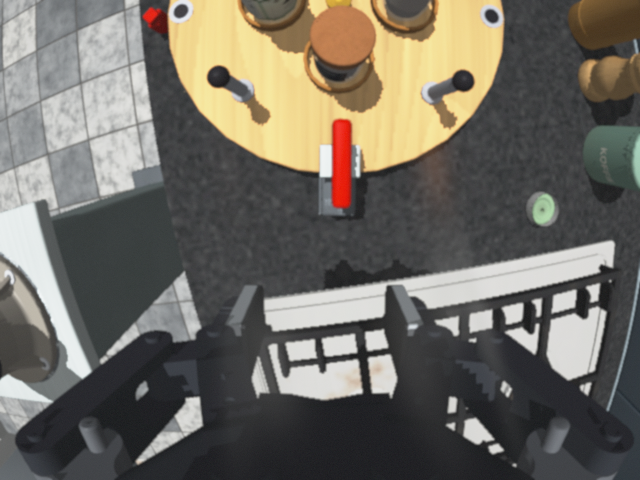

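Call:
{"op": "apply_moves", "data": {
  "plan": [
    {"x":0.025,"y":0.0065,"z":0,"twist":0},
    {"x":0.025,"y":0.0065,"z":0,"twist":0},
    {"x":0,"y":0,"z":0.035,"twist":0},
    {"x":0,"y":0,"z":0.025,"twist":0},
    {"x":0,"y":0,"z":0.02,"twist":0},
    {"x":0,"y":0,"z":0,"twist":0}
  ]
}}

```text
t: 3.5
ee_pos: [0.537, 0.1359, 0.1498]
tcp_rot: [[0.15, 0.989, -0.004], [0.989, -0.15, -0.001], [-0.002, -0.003, -1.0]]
wrist_force: [1.2, 0.4, -0.1]
width: 0.585
grasp_force: 0.0
```

```bash
cat >> h.py <<'E'
def won(w,u,v,z):
    K=w["intrinsics"];E=w["extrinsics"];a=np.array([u-K[0,2],v-K[1,2]]);th=np.hypot(*a)/K[0,0];a=a/np.hypot(*a)
    d=E[:3,:3]@[np.sin(th)*a[0],np.sin(th)*a[1],np.cos(th)];o=E[:3,3];return o+d*(z-o[2])/d[2]
E
python3 - <<'E'
from h import *
togo(.538,.136,.091,YAW)
w=robot.camera("wrist");r,l=red(w["frame"])
q=max(r,key=lambda q:q[1][4]);i=l[int(q[0][1]),int(q[0][0])];P=np.array([won(w,u,v,.115)[:2] for v,u in np.argwhere(l==i)])
d=P-P.mean(0);ax=np.linalg.svd(d,full_matrices=False)[2][0];s=d@ax;print(q,"ends",P.mean(0)+ax*s.min(),P.mean(0)+ax*s.max(),"len",np.ptp(s),"mid",P.mean(0)+ax*(s.min()+s.max())/2,np.degrees(np.arctan2(ax[1],ax[0])))
E
```

```text
t 3.50 pos [0.537  0.1359 0.1498] y az -8.6 shift mm [ 0.4  1.2 58.8] twist 0.1 F [ 1.2  0.4 -0.1] w 0.050 g 0.0 tilt [-0.004 -0.001]
([324.9, 265.2], [312, 208, 27, 117, 2803]) ends [0.54256795 0.1699573 ] [0.53267387 0.10763405] len 0.06310372971093299 mid [0.53762091 0.13879567] -99.02067017976206
```

Call:
{"op": "apply_moves", "data": {
  "plan": [
    {"x":0.001,"y":0.001,"z":0.025,"twist":0},
    {"x":0,"y":0,"z":0.02,"twist":0},
    {"x":0,"y":0,"z":0.014,"twist":0},
    {"x":0,"y":0,"z":0,"twist":0}
  ]
}}

```text
t: 4.05
ee_pos: [0.5387, 0.137, 0.0914]
tcp_rot: [[0.148, 0.989, -0.002], [0.989, -0.148, -0.001], [-0.001, -0.002, -1.0]]
wrist_force: [0.0, 0.8, -0.9]
width: 0.587
grasp_force: 0.0
```

Call:
{"op": "apply_moves", "data": {
  "plan": [
    {"x":0,"y":0,"z":0,"twist":0},
    {"x":0,"y":0,"z":0,"twist":0},
    {"x":0,"y":0,"z":0,"twist":0},
    {"x":0,"y":0,"z":0,"twist":0}
  ],
  "grip": 0.0,
  "force": 40
}}

```text
t: 4.55
ee_pos: [0.5382, 0.1378, 0.0932]
tcp_rot: [[0.148, 0.989, -0.002], [0.989, -0.148, -0.001], [-0.001, -0.002, -1.0]]
wrist_force: [-5.0, 0.5, 4.7]
width: 0.154
grasp_force: 40.1
```

```bash
python3 -c "
from h import *
togo(.538,.1367,.091,YAW)"
```

```text
t 4.55 pos [0.5382 0.1378 0.0932] y az -8.5 shift mm [-1.1 -0.   2.2] twist 0.2 F [-5.   0.5  4.7] w 0.013 g 40.1 tilt [-0.002 -0.001]
```

Call:
{"op": "apply_moves", "data": {
  "plan": [
    {"x":0,"y":0,"z":-0.007,"twist":0},
    {"x":0,"y":0,"z":-0.007,"twist":0},
    {"x":0,"y":0,"z":-0.005,"twist":0},
    {"x":0,"y":0,"z":0,"twist":0}
  ]
}}

```text
t: 5.05
ee_pos: [0.5381, 0.1376, 0.1109]
tcp_rot: [[0.148, 0.989, -0.002], [0.989, -0.148, 0.0], [-0.0, -0.002, -1.0]]
wrist_force: [-3.9, 3.0, -9.2]
width: 0.157
grasp_force: 39.0
```

```bash
cat > zz.py <<'E'
from h import *
def bar(name="top",z=.125):
    c=robot.camera(name);r,l=red(c["frame"]);print(r)
    for q,s in r:
        if s[4]>60:
            i=l[s[1]:s[1]+s[3],s[0]:s[0]+s[2]].ravel();i=np.bincount(i[i>0]).argmax()
            P=np.array([on(c,u,v,z)[:2] for v,u in np.argwhere(l==i)]);d=P-P.mean(0);ax=np.linalg.svd(d,full_matrices=False)[2][0];print(P.mean(0),np.ptp(d@ax),"az",np.degrees(np.arctan2(ax[1],ax[0])))
    return c
E
python3 -c "
from h import *
togo(.538,.1367,.112,YAW)"
```

```text
t 5.05 pos [0.5381 0.1376 0.1109] y az -8.5 shift mm [-0.9 -0.  -1.1] twist 0.2 F [-3.9  3.  -9.2] w 0.013 g 39.0 tilt [-0.002  0.   ]
```

Call:
{"op": "apply_moves", "data": {
  "plan": [
    {"x":0,"y":0,"z":0,"twist":-5},
    {"x":0,"y":0,"z":0,"twist":-5},
    {"x":0,"y":0,"z":0,"twist":-7},
    {"x":0,"y":0,"z":0,"twist":-7},
    {"x":0,"y":0,"z":0,"twist":0}
  ]
}}

```text
t: 5.68
ee_pos: [0.5377, 0.1375, 0.1103]
tcp_rot: [[-0.268, 0.963, -0.003], [0.963, 0.268, 0.0], [0.001, -0.003, -1.0]]
wrist_force: [-5.0, 4.0, -9.2]
width: 0.153
grasp_force: 39.0
```

Call:
{"op": "apply_moves", "data": {
  "plan": [
    {"x":0,"y":0,"z":0,"twist":-8},
    {"x":0,"y":0,"z":0,"twist":-8},
    {"x":0,"y":0,"z":0,"twist":-8},
    {"x":0,"y":0,"z":0,"twist":-8},
    {"x":0,"y":0,"z":0,"twist":-8},
    {"x":0,"y":0,"z":0,"twist":-8},
    {"x":0,"y":0,"z":0,"twist":-7},
    {"x":0,"y":0,"z":0,"twist":0}
  ]
}}

```text
t: 6.68
ee_pos: [0.537, 0.137, 0.1099]
tcp_rot: [[-0.943, 0.334, -0.005], [0.334, 0.943, -0.0], [0.005, -0.002, -1.0]]
wrist_force: [-5.7, 2.6, -9.4]
width: 0.155
grasp_force: 39.1
```

```bash
python3 -c "
from h import *
togo(.538,.1367,.112,YAW);print(robot.observe()['joint_pos'],robot.observe()['moment'])"
```

```text
t 6.67 pos [0.537  0.137  0.1099] y az 70.5 shift mm [-1.1  0.1 -2.1] twist 79.2 F [-5.7  2.6 -9.4] w 0.013 g 39.1 tilt [-0.005 -0.   ]
[ 24.31615113  29.72907261 -55.64186201 107.25013379  28.51212702
  58.57598842  27.08630919] [0.70733553 1.21625915 0.04780146]
```

Call:
{"op": "apply_moves", "data": {
  "plan": [
    {"x":0,"y":0,"z":0.0015,"twist":0},
    {"x":0,"y":0,"z":0.001,"twist":0},
    {"x":0,"y":0,"z":0,"twist":0}
  ]
}}

```text
t: 7.05
ee_pos: [0.537, 0.1371, 0.1083]
tcp_rot: [[-0.942, 0.334, -0.005], [0.334, 0.942, -0.001], [0.004, -0.003, -1.0]]
wrist_force: [-8.1, 1.3, -2.7]
width: 0.156
grasp_force: 40.0
```

Call:
{"op": "apply_moves", "data": {
  "plan": [
    {"x":0,"y":0,"z":0,"twist":0},
    {"x":0,"y":0,"z":0,"twist":0},
    {"x":0,"y":0,"z":0,"twist":0},
    {"x":0,"y":0,"z":-0.03,"twist":0},
    {"x":0,"y":0,"z":-0.05,"twist":0},
    {"x":0,"y":0,"z":-0.04,"twist":0},
    {"x":0,"y":0,"z":0,"twist":0}
  ],
  "grip": 0.04
}}

```text
t: 7.92
ee_pos: [0.542, 0.1384, 0.2327]
tcp_rot: [[-0.942, 0.335, 0.008], [0.335, 0.942, 0.001], [-0.007, 0.004, -1.0]]
wrist_force: [-0.2, 0.8, 0.1]
width: 0.467
grasp_force: 0.0
```

```bash
python3 - <<'E'
from zz import *
p=polar(.122,135);print(p);togo(*p,.2,45+YAW)
bar()
w=robot.camera("wrist");cv2.imwrite("pics/w2.png",w["frame"][:,:,::-1]);r,l=red(w["frame"])
for q,s in r:print(q,won(w,*q,.131))
E
```

```text
[0.48887439 0.38202325]
t 7.92 pos [0.542  0.1384 0.2327] y az 70.4 shift mm [131.9 211.7  32.6] twist 34.1 F [-0.2  0.8  0.1] w 0.040 g 0.0 tilt [0.008 0.001]
[([430.2, 254.3], [424, 243, 13, 24, 138]), ([353.7, 320.0], [350, 317, 8, 7, 45])]
[0.53640744 0.13551516] 0.057619719872535086 az 159.58368834605415
[434.0, 3.8] [0.41095626 0.26281512 0.131     ]
[443.8, 2.5] [0.4114811  0.27016559 0.131     ]
[321.0, 231.7] [0.53505179 0.13806786 0.131     ]
```

View pics/w2.png

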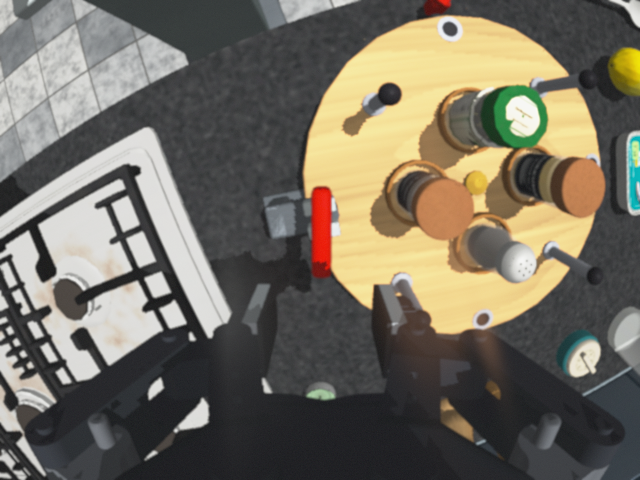

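Call:
{"op": "apply_moves", "data": {
  "plan": [
    {"x":0.0264,"y":0.0423,"z":0,"twist":0},
    {"x":0.0264,"y":0.0423,"z":0,"twist":0},
    {"x":0.0264,"y":0.0423,"z":0,"twist":0},
    {"x":0.0264,"y":0.0423,"z":0,"twist":0},
    {"x":0.0264,"y":0.0423,"z":0,"twist":0},
    {"x":0,"y":0,"z":0,"twist":10},
    {"x":0,"y":0,"z":0,"twist":10},
    {"x":0,"y":0,"z":0,"twist":10},
    {"x":0,"y":0,"z":0,"twist":4.1},
    {"x":0,"y":0,"z":0,"twist":0}
  ]
}}

```text
t: 9.28
ee_pos: [0.4853, 0.3801, 0.2272]
tcp_rot: [[-0.594, 0.805, -0.002], [0.805, 0.594, -0.002], [-0.001, -0.002, -1.0]]
wrist_force: [-1.1, -0.4, 0.0]
width: 0.469
grasp_force: 0.0
```

```bash
python3 - <<'E'
from h import *
togo(*polar(.122,135),.085,45+YAW);print(robot.observe()['joint_pos'])
w=robot.camera("wrist");f=w["frame"];E=w["extrinsics"];K=w["intrinsics"]
p=E[:3,:3].T@(np.r_[polar(.122,135),.117]-E[:3,3]);th=np.arctan2(np.hypot(*p[:2]),p[2]);px=p[:2]/np.hypot(*p[:2])*th*K[0,0]+[K[0,2],K[1,2]];print("pred",px)
x,y=px.astype(int);m=(f.max(2)<45).astype(np.uint8)
n,l,s,ce=cv2.connectedComponentsWithStats(m)
for i in range(1,n):
    if 80<s[i][4]<3000 and np.hypot(*(ce[i]-px))<120:print(ce[i],s[i],won(w,*ce[i],.117))
cv2.imwrite("pics/w3.png",f[:,:,::-1])
E
```

```text
t 9.28 pos [0.4853 0.3801 0.2272] y az 36.4 shift mm [ -0.5   4.4 142.2] twist 0.1 F [-1.1 -0.4  0. ] w 0.040 g 0.0 tilt [-0.002 -0.002]
[ -4.3982574   26.67783416 -51.57179649  92.00085015  21.6909318
  72.07875742 -23.39892929]
pred [329.55200264 237.15039226]
[379.86612576 341.39553753] [372 306  18  71 493] [0.57203134 0.33715513 0.117     ]
```

View pics/w3.png

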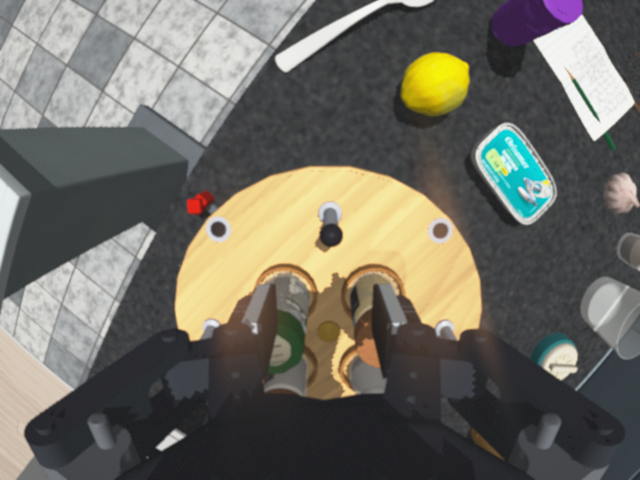

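Call:
{"op": "apply_moves", "data": {
  "plan": [
    {"x":0,"y":0.0044,"z":0,"twist":0},
    {"x":0,"y":0,"z":0.045,"twist":0},
    {"x":0,"y":0,"z":0.045,"twist":0},
    {"x":0,"y":0,"z":0.035,"twist":0},
    {"x":0,"y":0,"z":0.017,"twist":0},
    {"x":0,"y":0,"z":0,"twist":0}
  ]
}}

```text
t: 10.07
ee_pos: [0.489, 0.383, 0.0859]
tcp_rot: [[-0.593, 0.805, -0.002], [0.805, 0.593, -0.001], [0.0, -0.002, -1.0]]
wrist_force: [0.6, 0.8, 1.1]
width: 0.469
grasp_force: 0.0
```

Call:
{"op": "apply_moves", "data": {
  "plan": [
    {"x":0,"y":0,"z":0,"twist":0},
    {"x":0,"y":0,"z":0,"twist":0},
    {"x":0,"y":0,"z":0,"twist":0}
  ],
  "grip": 0.021,
  "force": 20
}}

```text
t: 10.45
ee_pos: [0.4897, 0.3837, 0.0878]
tcp_rot: [[-0.593, 0.805, 0.002], [0.805, 0.593, 0.001], [-0.0, 0.002, -1.0]]
wrist_force: [0.9, 0.3, -1.3]
width: 0.245
grasp_force: 0.0
```

```bash
python3 - <<'E'
from h import *
togo(*polar(.122,135),.085,45+YAW)
# chord per 9 deg step in tool axes: x out, y is back(-)/fwd(+) tangential
print(2*.122*np.sin(np.radians(4.5)))
E
```

```text
t 10.45 pos [0.4897 0.3837 0.0878] y az 36.4 shift mm [-0.8 -1.6  2.8] twist 0.1 F [ 0.9  0.3 -1.3] w 0.021 g 0.0 tilt [0.002 0.001]
0.019144019357594164
```

Call:
{"op": "apply_moves", "data": {
  "plan": [
    {"x":-0.0001,"y":-0.0043,"z":0,"twist":-2},
    {"x":-0.0003,"y":-0.0085,"z":0,"twist":-4},
    {"x":-0.0003,"y":-0.0085,"z":0,"twist":-4},
    {"x":-0.0003,"y":-0.0085,"z":0,"twist":-4},
    {"x":-0.0003,"y":-0.0085,"z":0,"twist":-4},
    {"x":-0.0003,"y":-0.0085,"z":0,"twist":-4},
    {"x":-0.0003,"y":-0.0085,"z":0,"twist":-4},
    {"x":-0.0003,"y":-0.0085,"z":0,"twist":-4},
    {"x":-0.0001,"y":-0.0043,"z":0,"twist":-2}
  ]
}}

```text
t: 11.58
ee_pos: [0.4479, 0.3294, 0.0868]
tcp_rot: [[-0.93, 0.367, 0.0], [0.367, 0.93, -0.001], [-0.0, -0.001, -1.0]]
wrist_force: [0.8, -0.2, 0.8]
width: 0.244
grasp_force: 0.0
```

```bash
python3 - <<'E'
from h import *
togo(*polar(.122,135+32),.085,45+32+YAW);print(robot.observe()['joint_pos'])
c=robot.camera("top");f=c["frame"];cv2.imwrite("pics/t2.png",cv2.resize(f[180:330,290:455],None,fx=3.6,fy=3.6)[:,:,::-1])
E
```

```text
t 11.57 pos [0.4479 0.3294 0.0868] y az 68.5 shift mm [-0.1 -0.6  1.8] twist 0.2 F [ 0.8 -0.2  0.8] w 0.021 g 0.0 tilt [ 0.    -0.001]
[  2.48382296  32.34831607 -56.45835298 108.22229651  32.15559943
  57.00461447   0.17727986]
```

View pics/t2.png

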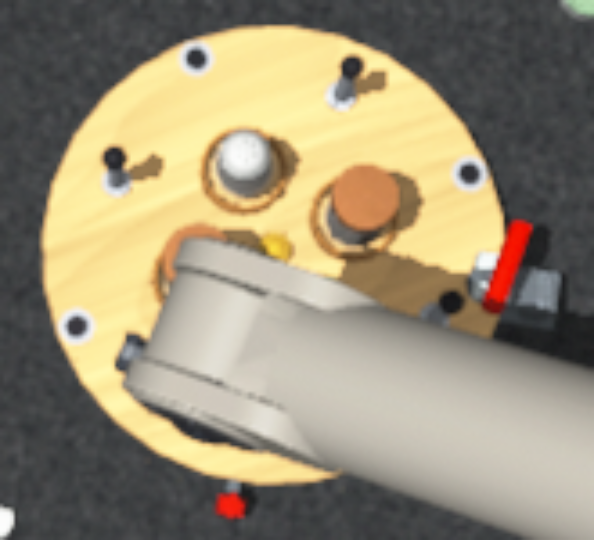

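The disc turns with the caged post and the jars are standing. The parked red bar (crop 508,265) leaves room for the next post (450,300). Continuing.

Call:
{"op": "apply_moves", "data": {
  "plan": [
    {"x":-0.0001,"y":-0.0043,"z":0,"twist":-2},
    {"x":-0.0003,"y":-0.0085,"z":0,"twist":-4},
    {"x":-0.0003,"y":-0.0085,"z":0,"twist":-4},
    {"x":-0.0003,"y":-0.0085,"z":0,"twist":-4},
    {"x":-0.0003,"y":-0.0085,"z":0,"twist":-4},
    {"x":-0.0003,"y":-0.0085,"z":0,"twist":-4},
    {"x":-0.0003,"y":-0.0085,"z":0,"twist":-4},
    {"x":-0.0001,"y":-0.0043,"z":0,"twist":-2}
  ]
}}

```text
t: 12.62
ee_pos: [0.4405, 0.2709, 0.0867]
tcp_rot: [[-0.994, -0.112, -0.0], [-0.112, 0.994, -0.001], [0.0, -0.001, -1.0]]
wrist_force: [-0.3, -0.3, -0.1]
width: 0.247
grasp_force: 0.0
```

```bash
python3 - <<'E'
from h import *
togo(*polar(.122,135+60),.085,45+60+YAW);print(robot.observe()['joint_pos'])
E
```

```text
t 12.62 pos [0.4405 0.2709 0.0867] y az 96.4 shift mm [ 0.7 -0.5  1.7] twist 0.1 F [-0.3 -0.3 -0.1] w 0.021 g 0.0 tilt [-0.    -0.001]
[ 14.22917323  32.25787986 -64.70000645 113.2876552   35.10870439
  57.08445781  28.95810421]
```

Call:
{"op": "apply_moves", "data": {
  "plan": [
    {"x":0,"y":-0.0043,"z":0,"twist":-2},
    {"x":-0.0003,"y":-0.0085,"z":0,"twist":-4},
    {"x":-0.0003,"y":-0.0085,"z":0,"twist":-4},
    {"x":-0.0003,"y":-0.0085,"z":0,"twist":-4},
    {"x":-0.0001,"y":-0.0043,"z":0,"twist":-2}
  ]
}}

```text
t: 13.25
ee_pos: [0.449, 0.238, 0.0867]
tcp_rot: [[-0.924, -0.382, -0.0], [-0.382, 0.924, -0.0], [0.0, -0.0, -1.0]]
wrist_force: [0.1, 0.2, 0.2]
width: 0.249
grasp_force: 0.0
```

```bash
python3 - <<'E'
from h import *
togo(*polar(.122,135+76),.085,45+76+YAW);print(robot.observe()['joint_pos'])
E
```

```text
t 13.25 pos [0.449  0.238  0.0867] y az 112.5 shift mm [ 0.9 -0.3  1.7] twist 0.2 F [0.1 0.2 0.2] w 0.021 g 0.0 tilt [-0. -0.]
[ 20.83576019  33.77900931 -68.90913076 114.41086118  37.58374253
  58.30919979  46.1684121 ]
```

Call:
{"op": "apply_moves", "data": {
  "plan": [
    {"x":0,"y":-0.0043,"z":0,"twist":-2},
    {"x":-0.0002,"y":-0.0085,"z":0,"twist":-4},
    {"x":-0.0002,"y":-0.0085,"z":0,"twist":-4},
    {"x":0,"y":-0.0064,"z":0,"twist":-3},
    {"x":0,"y":-0.0021,"z":0,"twist":-1},
    {"x":0,"y":0,"z":0,"twist":0}
  ]
}}

```text
t: 14.0
ee_pos: [0.463, 0.2123, 0.0867]
tcp_rot: [[-0.805, -0.593, -0.0], [-0.593, 0.805, -0.0], [0.0, -0.0, -1.0]]
wrist_force: [0.2, -0.2, 1.7]
width: 0.245
grasp_force: 0.0
```

```bash
cat > da.py <<'E'
from h import *
def discang(names=("top","scene")):
    """disc angle mod 90 from white-ringed index holes (r~?) and posts' white foot rings"""
    for n in names:
        c=robot.camera(n);f=c["frame"]
        h=cv2.cvtColor(f,cv2.COLOR_RGB2HSV);cnt=disc(f);m=np.zeros(f.shape[:2],np.uint8);cv2.drawContours(m,[cv2.convexHull(cnt)],-1,1,-1)
        d=((f.max(2)<70)&(m>0)).astype(np.uint8)
        N,l,s,ce=cv2.connectedComponentsWithStats(d)
        for i in range(1,N):
            if 6<s[i][4]<120:
                p=on(c,*ce[i],.035)[:2]-C;r=np.hypot(*p)
                if .13<r<.16:print(n,ce[i].round(1),s[i][4],"r %.4f ang %.2f"%(r,(np.degrees(np.arctan2(p[1],p[0]))-YAW)%360))
E
python3 - <<'E'
from da import *
togo(*polar(.122,135+90),.085,45+90+YAW);print(robot.observe()['joint_pos'])
discang()
for n in("top0","scene0"):
    pass
E
```

```text
t 14.00 pos [0.463  0.2123 0.0867] y az 126.3 shift mm [ 0.6 -0.5  1.7] twist 0.0 F [ 0.2 -0.2  1.7] w 0.021 g 0.0 tilt [-0. -0.]
[ 25.63358338  35.9655931  -71.83149054 114.23685236  40.08760816
  60.06637373  61.26022617]
top [375.  192.6] 14 r 0.1512 ang 359.75
top [338.5 203.2] 24 r 0.1387 ang 39.46
top [408.8 215.2] 25 r 0.1432 ang 317.91
top [307.6 238.8] 14 r 0.1504 ang 89.48
top [355.9 307.3] 16 r 0.1500 ang 179.83
scene [410.  233.2] 80 r 0.1401 ang 263.27
```

```bash
python3 - <<'E'
from da import *
c=robot.camera("top");f0=cv2.imread("pics/top0.png")[:,:,::-1]
for f in(f0,c["frame"]):
    d=(255-f.max(2).astype(float))
    for u,v in((375,192.6),(307.6,238.8),(355.9,307.3)):
        x,y=int(round(u)),int(round(v));s=slice(y-3,y+4),slice(x-3,x+4);wt=np.clip(d[s]-130,0,None);Y,X=np.mgrid[s]
        uu,vv=(X*wt).sum()/wt.sum(),(Y*wt).sum()/wt.sum();p=on(c,uu,vv,.035)[:2]-C;print(round(uu,2),round(vv,2),np.hypot(*p).round(4),(np.degrees(np.arctan2(p[1],p[0]))-YAW).round(2))
E
```

```text
374.99 192.69 0.1509 -0.27
307.84 238.9 0.1499 89.56
355.96 307.17 0.1496 179.89
375.0 192.69 0.1509 -0.27
307.84 238.9 0.1499 89.56
355.97 307.17 0.1496 179.9
```

The disc is at +90.0° (the holes appear at the same pixels as before the move). I'll release the post and go back to the handle.

Call:
{"op": "apply_moves", "data": {
  "plan": [
    {"x":0,"y":0,"z":0,"twist":0},
    {"x":0,"y":0,"z":0,"twist":0},
    {"x":0,"y":0,"z":-0.03,"twist":0},
    {"x":0,"y":0,"z":-0.05,"twist":0},
    {"x":0,"y":0,"z":-0.06,"twist":0},
    {"x":0,"y":0,"z":0,"twist":10},
    {"x":0,"y":0,"z":0,"twist":10},
    {"x":0,"y":0,"z":0,"twist":10},
    {"x":0,"y":0,"z":0,"twist":10},
    {"x":0,"y":0,"z":0,"twist":10}
  ],
  "grip": 0.04
}}

```text
t: 15.4
ee_pos: [0.4628, 0.2125, 0.2268]
tcp_rot: [[-0.971, 0.241, 0.0], [0.241, 0.971, -0.0], [-0.0, -0.0, -1.0]]
wrist_force: [-0.2, -0.4, -0.4]
width: 0.468
grasp_force: 0.0
```

```bash
python3 - <<'E'
from h import *
togo(.5375,.137,.108,70)
E
```

```text
t 15.40 pos [0.4628 0.2125 0.2268] y az 76.1 shift mm [-90.7 -55.2 118.9] twist 6.1 F [-0.2 -0.4 -0.4] w 0.040 g 0.0 tilt [ 0. -0.]
```

Call:
{"op": "apply_moves", "data": {
  "plan": [
    {"x":-0.0302,"y":-0.0184,"z":0,"twist":0},
    {"x":-0.0302,"y":-0.0184,"z":0,"twist":0},
    {"x":-0.0303,"y":-0.0184,"z":0,"twist":0},
    {"x":0,"y":0,"z":0,"twist":6.1},
    {"x":0,"y":0,"z":0.03,"twist":0},
    {"x":0,"y":0,"z":0.025,"twist":0},
    {"x":0,"y":0,"z":0,"twist":0}
  ]
}}

```text
t: 16.27
ee_pos: [0.5366, 0.1368, 0.1701]
tcp_rot: [[-0.941, 0.337, -0.004], [0.337, 0.941, -0.001], [0.003, -0.002, -1.0]]
wrist_force: [-0.1, -0.2, 1.4]
width: 0.471
grasp_force: 0.0
```

```bash
python3 - <<'E'
from zz import *
togo(.5375,.137,.108,70)
w=robot.camera("wrist");r,l=red(w["frame"])
q=max(r,key=lambda q:q[1][4]);i=l[int(q[0][1]),int(q[0][0])];P=np.array([won(w,u,v,.13)[:2] for v,u in np.argwhere(l==i)])
d=P-P.mean(0);ax=np.linalg.svd(d,full_matrices=False)[2][0];s=d@ax;print(q,"len",np.ptp(s),"mid",P.mean(0)+ax*(s.min()+s.max())/2,np.degrees(np.arctan2(ax[1],ax[0])))
E
```

```text
t 16.27 pos [0.5366 0.1368 0.1701] y az 70.3 shift mm [-1.   0.6 62.1] twist 0.3 F [-0.1 -0.2  1.4] w 0.040 g 0.0 tilt [-0.004 -0.001]
([324.1, 264.7], [312, 209, 25, 114, 2612]) len 0.06316424473168464 mid [0.53568434 0.13767424] -19.739045587963
```

Call:
{"op": "apply_moves", "data": {
  "plan": [
    {"x":-0.0007,"y":0,"z":0.03,"twist":0.3},
    {"x":0,"y":0,"z":0.02,"twist":0},
    {"x":0,"y":0,"z":0.012,"twist":0},
    {"x":0,"y":0,"z":0,"twist":0}
  ]
}}

```text
t: 16.82
ee_pos: [0.5385, 0.1371, 0.1094]
tcp_rot: [[-0.94, 0.342, -0.001], [0.342, 0.94, -0.0], [0.001, -0.001, -1.0]]
wrist_force: [-0.4, 0.3, 0.3]
width: 0.473
grasp_force: 0.0
```

Call:
{"op": "apply_moves", "data": {
  "plan": [
    {"x":0,"y":0,"z":0,"twist":0},
    {"x":0,"y":0,"z":0,"twist":0},
    {"x":0,"y":0,"z":0,"twist":0},
    {"x":0,"y":0,"z":-0.002,"twist":0},
    {"x":0,"y":0,"z":-0.001,"twist":0},
    {"x":0,"y":0,"z":0,"twist":0}
  ],
  "grip": 0.0,
  "force": 40
}}

```text
t: 17.58
ee_pos: [0.5387, 0.1365, 0.1121]
tcp_rot: [[-0.939, 0.343, -0.0], [0.343, 0.939, -0.001], [0.0, -0.001, -1.0]]
wrist_force: [2.0, -1.0, -9.4]
width: 0.151
grasp_force: 39.0
```

```bash
python3 - <<'E'
from h import *
togo(.5375,.137,.108,YAW)
E
```

```text
t 17.57 pos [0.5387 0.1365 0.1121] y az 70.0 shift mm [1.3 0.1 4.1] twist 78.7 F [ 2.  -1.  -9.4] w 0.013 g 39.0 tilt [-0.    -0.001]
```

Call:
{"op": "apply_moves", "data": {
  "plan": [
    {"x":0,"y":0,"z":0,"twist":8},
    {"x":0,"y":0,"z":0,"twist":8},
    {"x":0,"y":0,"z":0,"twist":8},
    {"x":0,"y":0,"z":0,"twist":8},
    {"x":0,"y":0,"z":0,"twist":8},
    {"x":0,"y":0,"z":0,"twist":8},
    {"x":0,"y":0,"z":0,"twist":8},
    {"x":0,"y":0,"z":0,"twist":8},
    {"x":0,"y":0,"z":0,"twist":8},
    {"x":0,"y":0,"z":0,"twist":6.6}
  ]
}}

```text
t: 18.82
ee_pos: [0.5374, 0.1355, 0.1116]
tcp_rot: [[0.154, 0.988, -0.003], [0.988, -0.154, -0.003], [-0.003, -0.003, -1.0]]
wrist_force: [-0.5, -3.5, -8.1]
width: 0.156
grasp_force: 39.0
```

Call:
{"op": "apply_moves", "data": {
  "plan": [
    {"x":0,"y":0,"z":0,"twist":0},
    {"x":0,"y":0,"z":0.003,"twist":0},
    {"x":0,"y":0,"z":0.003,"twist":0},
    {"x":0,"y":0,"z":0,"twist":0}
  ]
}}

```text
t: 19.32
ee_pos: [0.5376, 0.1357, 0.1058]
tcp_rot: [[0.149, 0.989, -0.003], [0.989, -0.149, -0.002], [-0.003, -0.003, -1.0]]
wrist_force: [-1.2, -5.7, -7.0]
width: 0.151
grasp_force: 39.1
```

```bash
python3 - <<'E'
from h import *
togo(.5375,.137,.0932,-8.5)
E
```

```text
t 19.32 pos [0.5376 0.1357 0.1058] y az -8.6 shift mm [ 1.4 -0.2 12.6] twist -0.1 F [-1.2 -5.7 -7. ] w 0.013 g 39.1 tilt [-0.003 -0.002]
```

Call:
{"op": "apply_moves", "data": {
  "plan": [
    {"x":0,"y":0,"z":0.003,"twist":0},
    {"x":0,"y":0,"z":0.003,"twist":0},
    {"x":0,"y":0,"z":0.003,"twist":0},
    {"x":0,"y":0,"z":0.002,"twist":0},
    {"x":0,"y":0,"z":0.001,"twist":0},
    {"x":0,"y":0,"z":0,"twist":0},
    {"x":0,"y":0,"z":0,"twist":0}
  ]
}}

```text
t: 20.2
ee_pos: [0.5379, 0.1358, 0.0958]
tcp_rot: [[0.149, 0.989, -0.003], [0.989, -0.149, -0.003], [-0.004, -0.002, -1.0]]
wrist_force: [-4.4, -7.1, 4.3]
width: 0.15
grasp_force: 40.9
```

Call:
{"op": "apply_moves", "data": {
  "plan": [
    {"x":0,"y":0,"z":0,"twist":0},
    {"x":0,"y":0,"z":0,"twist":0},
    {"x":0,"y":0,"z":0,"twist":0},
    {"x":0,"y":0,"z":0,"twist":0},
    {"x":0,"y":0,"z":-0.02,"twist":0},
    {"x":0,"y":0,"z":-0.035,"twist":0},
    {"x":0,"y":0,"z":0,"twist":0}
  ],
  "grip": 0.05
}}

```text
t: 21.08
ee_pos: [0.5414, 0.1384, 0.1539]
tcp_rot: [[0.15, 0.989, 0.007], [0.989, -0.15, 0.002], [0.003, 0.007, -1.0]]
wrist_force: [1.2, -0.1, 0.4]
width: 0.586
grasp_force: 0.0
```

```bash
python3 - <<'E'
from zz import *
togo(.538,.136,.15,YAW)
w=robot.camera("wrist");r,l=red(w["frame"])
q=max(r,key=lambda q:q[1][4]);i=l[int(q[0][1]),int(q[0][0])]
print(q)
for z in(.115,.119,.127):
    P=np.array([won(w,u,v,z)[:2] for v,u in np.argwhere(l==i)])
    d=P-P.mean(0);ax=np.linalg.svd(d,full_matrices=False)[2][0];s=d@ax;wd=d@[-ax[1],ax[0]];print(z,"len",np.ptp(s),"wid",np.ptp(wd),"mid",P.mean(0)+ax*(s.min()+s.max())/2,np.degrees(np.arctan2(ax[1],ax[0])))
cv2.imwrite("pics/w4.png",w["frame"][:,:,::-1])
s=robot.camera("scene");print(red(s["frame"])[0])
E
```

```text
t 21.07 pos [0.5414 0.1384 0.1539] y az -8.6 shift mm [-2.9 -3.   3.8] twist 0.1 F [ 1.2 -0.1  0.4] w 0.050 g 0.0 tilt [0.007 0.002]
([316.6, 268.2], [304, 212, 26, 114, 2638])
0.115 len 0.0630494262982299 wid 0.013143663309701986 mid [0.53774289 0.13931921] -98.65451082006372
0.119 len 0.06166331480992869 wid 0.012854706156852275 mid [0.53801513 0.14075916] -98.65451082006373
0.127 len 0.05889109183332626 wid 0.012276791851153056 mid [0.53855962 0.14363905] -98.65451082006372
[([409.7, 202.9], [400, 198, 22, 12, 142]), ([404.1, 302.6], [399, 294, 11, 18, 150])]
```

Call:
{"op": "apply_moves", "data": {
  "plan": [
    {"x":0,"y":0,"z":-0.04,"twist":0},
    {"x":0,"y":0,"z":-0.04,"twist":0},
    {"x":-0.05,"y":0,"z":0,"twist":0},
    {"x":-0.05,"y":0,"z":0,"twist":0},
    {"x":-0.04,"y":0,"z":0,"twist":0},
    {"x":0,"y":0,"z":0,"twist":0},
    {"x":0,"y":0,"z":0,"twist":0}
  ]
}}

```text
t: 22.05
ee_pos: [0.5175, -0.0005, 0.2294]
tcp_rot: [[0.15, 0.989, -0.001], [0.989, -0.15, 0.001], [0.001, -0.001, -1.0]]
wrist_force: [-1.1, 0.5, 0.5]
width: 0.589
grasp_force: 0.0
```

```bash
python3 - <<'E'
from h import *
c=robot.camera("top");s=robot.camera("scene");print(red(c["frame"])[0],red(s["frame"])[0])
a=cv2.resize(c["frame"][180:330,290:455],(440,400),interpolation=3);b=cv2.resize(s["frame"][165:325,265:445],(360,400),interpolation=3)
cv2.imwrite("pics/end.png",np.hstack([a,b])[:,:,::-1]);print(robot.observe()["wrist_force"],robot.observe()["t"])
E
```

```text
[([429.8, 254.6], [417, 251, 26, 9, 143]), ([353.7, 320.0], [350, 317, 8, 7, 45])] [([409.9, 202.7], [400, 197, 23, 12, 143]), ([404.1, 302.8], [399, 294, 11, 18, 148])]
[-0.25561988  1.14189066  0.48428717] 22.15
```

View pics/end.png

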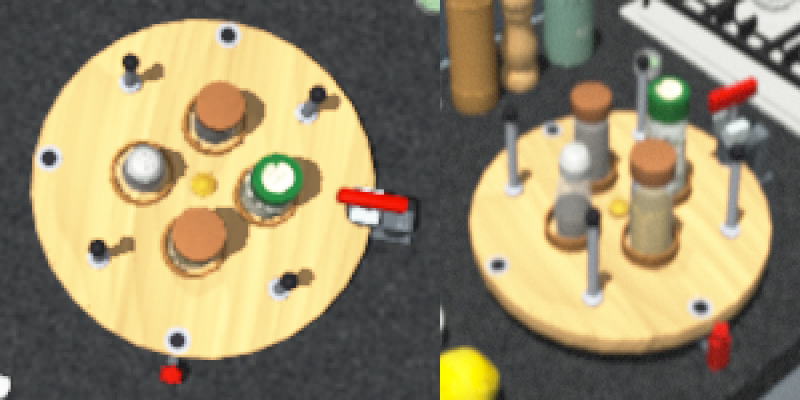

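The ochre jar (left panel 198,235; right panel 652,200) now stands at the red pointer. All four jars are upright, and the red handle is back at its starting pixels (429.8,254.6 and 409.9,202.7).

```bash
python3 -c "
from station import robot
print(robot.finish_job())"
```

```text
the job is handed in; nothing more can be done
None
```

The yellow spice jar is at the red pointer, the pin is back home and locking the disc, all four jars are standing in their bays, and the job was handed in at about 22 s.

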